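# Hang the orange ear defenders on the bar beside the perfume filler

### The job

Hang the orange ear defenders over the bar of the small aluminium stand: the headband lying straight across the bar with one ear cup hanging on each side, clear of the table. Set them down on the bar rather than dropping them, and leave the blue pair standing where it is.

Things in the scene. Friction and masses are not known exactly. Their poses are not given: they have to be found in the camera images.
- orange: Orange rigid ear defenders, 240 g, standing on two cups (58 x 40 x 80 mm) at +y and -y, 161 mm overall, 80 mm gap between them. Origin: midway between the cups, level with their undersides; z up. Above it the level padded crown of the headband, to grip: 26 mm wide (x), 50 mm long (y), top 150 mm, underside 130 mm above the origin; from its ends the band slopes down to the cups.
- blue: A second, identical pair of ear defenders in blue, standing upright on its cups; same frame and sizes. To be left where it is.
- stand: Fixed stand: a level, square aluminium bar, 20 x 20 mm, 260 mm long along x, top 150 mm above the table, nothing above it; two 20 mm posts under it, 120 mm either side of the middle; dark foot plate 300 x 90 x 8 mm. Origin: on the table, straight below the bar's middle; z up.
Mind the look-alikes: they are no part of the job. Of the things shaped like the blue, the blue one is meant.

How it is judged:
By the outcome, as a careful person would: the job done as asked, in the order asked, and still so for the second after the job is handed in, with the robot touching nothing.
It also fails if it takes over 40 s, if anything falls off the work surface, if the arm or the gripper's body presses on something with over 40 N, if the wrist force passes 120 N, or if a joint passes its speed limit or range.

### The arm

A 6-joint arm with a two-finger parallel gripper is mounted at the origin on the work surface. World frame = base frame: x ahead of the robot, y to its left, z up, the work surface at z = 0. Lengths are in m, angles in degrees, forces in N, time in s.
With the tool pointing down it reaches from about 0.25 to 0.725 m from the base axis. Payload 9.7 kg.
Tool frame: the origin (TCP) lies on the mounting face of the last link; the fingertips stand 173 mm ahead of it and the grasp point (between the pads) lies 155 mm ahead of it; z points along the fingers, y is the line along which they close (so a half turn about z gives the same grasp; the last joint's range is limited). The gripper opens to 85 mm and grips with 20 to 120 N. Pads are 22 mm wide; open, the fingers measure 114 mm over their backs; the gripper's body (76 mm by 85 mm) begins 54 mm behind the grasp point. The pads swing forward as they close: fully open they stand 13 mm farther back than shut.
Start: joints at [70.359, 4.979, 10.078, 95.1, 0, 90], TCP at [0.185, 0.518, 0.405] pointing down, gripper open.
Joint ranges: [-179.16, 179.16], [-48.56, 103.87], [-65.8, 70.77], [-126.05, 130.52], [-82.76, 87.17], [-180, 180]. Speed limits (degrees/s): [127.2, 127.2, 147.25, 180, 180, 180].

### API

Orientations are given as [roll, pitch, yaw] about the fixed x, y, z axes, in that order (R = Rz(yaw) Ry(pitch) Rx(roll)).
In Python, from workcell import bot, camera, camera_model, outline_of, pinpoint gives the robot as it stands.
- The arm moves only by the tool move_arm, never from a script. Its arguments are lists of equal length, an entry for each row: "jaw": the closure, from 0 (fully open) to 1 (shut); "delta_pos": the shift along the world's x, y, z in m, a list of three; "yaw": the turn about the world's z in rad. In form: {"jaw": [jaw, ...], "delta_pos": [[dx, dy, dz], ...], "yaw": [yaw, ...]}. A call has 1 to 10 rows; each row shifts and turns the commanded pose from where the row before left it; what a row does not reach is not made up. A row lasts 1/12 s, in which the tool goes at most 41.7 mm and 7.16 degrees, less where a joint would pass 70% of its speed; a pose out of reach is approached as far as the arm can. A call with a gripper value outside its range is refused whole. The fingers move at their own pace and stop on an object; "force" is the grip in N (left out, the last holds). Time passes only in rows, so rows that do not move let the fingers close. It gives the time, the measured TCP pose, the force, the opening and the grip force at its end, in the units of the state.
- bot.get_obs(): the state, without advancing time (a new reading comes with each control period).
- camera(name): name is "scene" or "top" or "wrist"; returns the picture (384x512x3 uint8, red, green, blue); there is no depth.
- camera_model(name): a dict with "fx", "fy", "cx", "cy" (pixels), "R" (3x3) and "t" (3): a world point X has camera coordinates R X + t. Camera axes: x right, y down, z forward; pixel columns grow to the right and rows downward; lengths in m; the calibration is good to about 2 mm. A picture is of the moment at which its call begins: read the wrist's pose just before it. camera_model takes no time and is no camera call; for the wrist camera it gives the pose at the moment of the call.
- bot.job_done(): hands the job in; it is judged then, once.
Trained networks look in the newest picture that a camera, given by its name, has taken for a name from the list of things; names that differ only in an ending like _2 or _b are one class to them, and where a whole thing is asked for, a point or a joint stands for the part that bears it (a point fixed in the world has none). Each returns a list of dicts, best first, with "confidence" (0 to 1); they miss things now and then, are a little off and sometimes report something else, mostly with a low value. They report only what shows in the picture. A call takes as long as a camera call. They do not tell look-alikes from the thing itself.
- outline_of(camera, thing): "mask" (384x512 bool, what is visible of it) and "xy" ([column, row] in pixels, amid what is visible of it).
- pinpoint(camera, thing): "xy" ([column, row] in pixels: a listed point, or the origin of a listed thing).
The state is a dict: "time": time; "q": joint angles; "qd": joint speeds; "joint_efforts": joint torques, N m; "ee_pos": TCP position; "tcp_rot": TCP orientation; "wrist_force": force on the tool from outside, world axes, zero at the start; "torque": the same for the moment, N m; "opening": finger opening in m; "grasp_force": force on a finger pad.
Only numpy, scipy, OpenCV 4.12 (cv2) and the standard library are available. Lean on these libraries where they do the work, as an engineer would, in place of code of your own. Each camera call takes 0.05 s, during which the arm holds its last target. There are 200 camera calls.

## Working session

There is one attempt and no reset: what is moved stays moved. The work goes in short steps, Python scripts to look and compute and a tool call to move; the robot and the scene stay as the last step left them, time stands still between calls to the robot, and variables do not carry over. Pictures are saved under pics/ and viewed, at most 10 in all, crops included, and the job is handed in when it is done.

Besides the shell and the picture viewer there is one more tool, called after ">>>" as name([rows], argument=value, ...), one row to a line, values as JSON. move_arm: Moves the arm, as the interface text tells. Its arguments: {"type":"object","properties":{"jaw":{"type":"array"},"delta_pos":{"type":"array"},"yaw":{"type":"array"},"force":{"type":"number"}},"required":["jaw","delta_pos","yaw"]}

```bash
mkdir -p pics
cat > h.py <<'E'
import numpy as np, cv2
from workcell import bot, camera, camera_model, outline_of, pinpoint
def save(n,im): cv2.imwrite('pics/'+n,im[:,:,::-1])
def ray(name,uv,z,m=None):
    m=m or camera_model(name); R=np.array(m['R']);t=np.array(m['t'])
    d=R.T@np.array([(uv[0]-m['cx'])/m['fx'],(uv[1]-m['cy'])/m['fy'],1]);c=-R.T@t
    return c+d*(z-c[2])/d[2]
def proj(name,X):
    m=camera_model(name);p=np.array(m['R'])@np.array(X)+np.array(m['t'])
    return np.array([m['fx']*p[0]/p[2]+m['cx'],m['fy']*p[1]/p[2]+m['cy']])
E
python3 - <<'E'
from h import *
np.set_printoptions(precision=3,suppress=True)
a=camera('scene');b=camera('top')
save('both.png',cv2.resize(np.vstack([a,b]),(450,675))[:600] if 0 else cv2.resize(np.hstack([a,b]),(800,300)))
save('scene.png',a);save('top.png',b)
for c in('scene','top'):
  for n in('orange','blue','stand'):
    for o in outline_of(c,n): 
      print(c,n,'out',np.array(o['xy']),o['mask'].sum(),round(o['confidence'],2), [int(v) for v in np.median(({'scene':a,'top':b}[c])[o['mask']],axis=0)])
    for o in pinpoint(c,n): print(c,n,'pin',np.array(o['xy']),round(o['confidence'],2),ray(c,o['xy'],0))
print(bot.get_obs()['time'])
E
```

```text
scene orange out [126.8 200.8] 2303 0.7 [138, 65, 0]
scene orange pin [134.  219.3] 0.97 [ 0.584 -0.28   0.   ]
scene blue out [264.3 214.2] 1742 0.76 [10, 54, 120]
scene blue out [206.1 141.3] 1923 0.55 [151, 77, 103]
scene blue pin [210.1 161.7] 0.89 [ 0.403 -0.136  0.   ]
scene blue pin [265.9 223.7] 0.67 [0.559 0.023 0.   ]
scene stand out [356.3 205.9] 4878 0.88 [53, 53, 57]
scene stand pin [353.3 206.6] 0.69 [0.489 0.22  0.   ]
top orange out [378.4 162.8] 1539 0.81 [88, 43, 19]
top orange pin [367.6 174.2] 0.68 [ 0.578 -0.28   0.   ]
top blue out [250.1 175.6] 1300 0.96 [16, 35, 67]
top blue out [318.4 241.8] 1233 0.72 [115, 65, 81]
top blue pin [251.8 178.6] 0.97 [0.562 0.016 0.   ]
top blue pin [312.5 244. ] 0.97 [ 0.398 -0.139  0.   ]
top stand out [163.  205.6] 4657 0.68 [35, 34, 36]
top stand pin [169.3 205.4] 0.7 [0.49  0.224 0.   ]
0.7
```

View pics/scene.png

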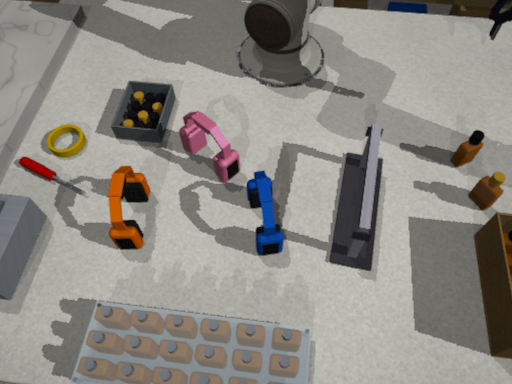

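View pics/top.png

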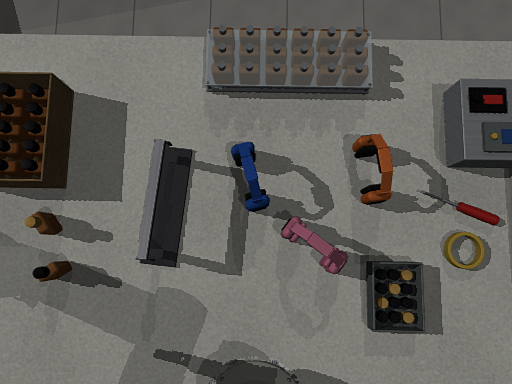

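The scene view shows the orange pair at (126,208), the blue at (265,213), a pink look-alike at (210,145) and the stand at (358,205). The top view shows orange at (376,170), blue at (250,176), pink at (314,243) and the stand bar at about (157,203).

Nothing else is shaped like an orange ear defender: only pink (210,145) and blue (265,213) share the form. I choose (126,208) by colour, then fit poses by silhouette.

```bash
cat > fit.py <<'E'
from h import *
from scipy.optimize import minimize
def box(a,b): return [[x,y,z] for x in(a[0],b[0]) for y in(a[1],b[1]) for z in(a[2],b[2])]
ear=[box((-.029,s*.0405,0),(.029,s*.0805,.08)) for s in(1,-1)]+[box((-.013,-.025,.13),(.013,.025,.15))]
for s in(1,-1): ear.append([[x,s*y,z] for x in(-.013,.013) for y,z in((.02,.15),(.025,.13),(.055,.08),(.075,.08))])
st=[box((-.13,-.01,.13),(.13,.01,.15)),box((-.15,-.045,0),(.15,.045,.008))]+[box((s*.12-.01,-.01,0),(s*.12+.01,.01,.14)) for s in(1,-1)]
S=4
def render(cam,parts,p):
    c,s=np.cos(p[2]),np.sin(p[2]);m=camera_model(cam);R=np.array(m['R']);t=np.array(m['t'])
    im=np.zeros((384*S,512*S),np.uint8)
    for P in parts:
        P=np.array(P)@np.array([[c,s,0],[-s,c,0],[0,0,1]])+[p[0],p[1],0]
        q=P@R.T+t;uv=q[:,:2]/q[:,2:]*[m['fx'],m['fy']]+[m['cx'],m['cy']]
        cv2.fillConvexPoly(im,cv2.convexHull(np.round((uv+.5)*S).astype(np.int32)),1)
    return im>0
def fit(masks,parts,p0s):
    M={c:cv2.resize(m.astype(np.uint8),None,fx=S,fy=S,interpolation=0)>0 for c,m in masks.items()}
    def cost(p):
        k=0
        for c,m in M.items():
            r=render(c,parts,p);k+=1-(r&m).sum()/(r|m).sum()
        return k
    best=None
    for p0 in p0s:
        p0=np.array(p0);sx=p0+np.array([[0,0,0],[.02,0,0],[0,.02,0],[0,0,.3]])
        r=minimize(cost,p0,method='Nelder-Mead',options=dict(initial_simplex=sx,maxiter=120,xatol=1e-4,fatol=1e-4))
        if best is None or r.fun<best.fun: best=r
    return best
E
cat > run1.py <<'E'
from fit import *
a=camera('scene');b=camera('top')
for n,xy,parts,ys in(('orange',(.58,-.28),ear,(-.3,.3)),('blue',(.56,.02),ear,(-.3,.3)),('stand',(.49,.222),st,(1.4,1.8))):
    ms={}
    for c in('scene','top'):
        o=min(outline_of(c,n),key=lambda o:np.hypot(*(ray(c,o['xy'],.07)[:2]-xy)));ms[c]=o['mask']
    r=fit(ms,parts,[[*xy,y] for y in ys]);print(n,r.x.round(4),np.degrees(r.x[2]).round(1),'cost',round(r.fun,3))
    for c,im in(('scene',a),('top',b)):
        one=fit({c:ms[c]},parts,[r.x]);print('  ',c,one.x.round(4),round(one.fun,3))
        k=cv2.findContours(cv2.resize(render(c,parts,r.x).astype(np.uint8),(512,384),interpolation=0),0,1)[0];cv2.drawContours(im,k,-1,(0,255,0),1)
s=bot.get_obs();print(s['time'],s['ee_pos'],s['tcp_rot'],s['opening'])
save('fit.png',np.hstack([cv2.resize(a[100:290,80:400],(400,240)),cv2.resize(b[100:290,120:440],(400,240))]))
x=cv2.resize(camera('scene')[150:260,80:180],None,fx=5,fy=5,interpolation=cv2.INTER_CUBIC);save('crop.png',x)
E
python3 run1.py
```

```text
orange [ 0.5795 -0.2778 -1.4487] -83.0 cost 0.379
   scene [ 0.5789 -0.2808 -1.4016] 0.179
   top [ 0.5795 -0.2778 -1.4485] 0.184
blue [ 0.5556  0.0184 -1.2925] -74.1 cost 0.414
   scene [ 0.5542  0.0169 -1.2999] 0.211
   top [ 0.5575  0.0202 -1.3067] 0.183
stand [0.4902 0.2306 3.0416] 174.3 cost 0.09
   scene [0.4896 0.2297 3.042 ] 0.044
   top [0.4912 0.2313 3.0362] 0.035
1.1 [0.18486789 0.51799437 0.40468853] [-1.79998807e+02 -1.85323018e-03  1.60358454e+02] 0.08536235843036223
```

View pics/fit.png

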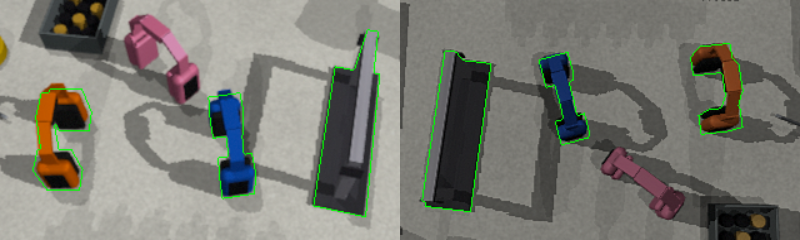

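View pics/crop.png

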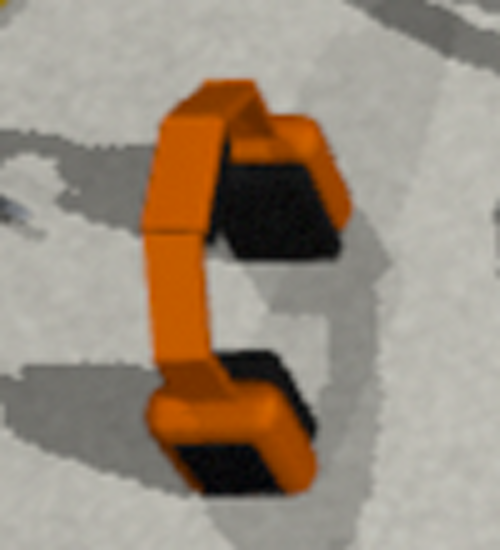

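The crop confirms it is the orange pair standing upright (cups near (125,190) and (133,235) in the scene image). The fit gives about (0.58,-0.28), yaw about -83°, and the stand fit is good. I'll move over and refine from the wrist camera.

>>> move_arm([
  [0.016, -0.032, 0.005],
  [0.016, -0.032, 0.005],
  [0.016, -0.032, 0.005],
  [0.016, -0.032, 0.005],
  [0.016, -0.032, 0.005],
  [0.016, -0.032, 0],
  [0.016, -0.032, 0],
  [0.016, -0.032, 0],
  [0.016, -0.032, 0],
  [0.016, -0.032, 0],
], jaw=[0, 0, 0, 0, 0, 0, 0, 0, 0, 0], yaw=[0.046, 0.046, 0.046, 0.046, 0.046, 0.046, 0.046, 0.046, 0.046, 0.046])

```text
time: 1.98
ee_pos: [0.3451, 0.1963, 0.4299]
tcp_rot: [180.0, 0.0, -173.1]
wrist_force: [1.2, 0.1, -0.0]
opening: 0.0856
grasp_force: 0.0
```

```bash
python3 -c "
from h import *
s=bot.get_obs();print(s['q'],s['ee_pos'],s['tcp_rot'],s['time'])"
```

```text
[ 2.96392590e+01 -1.50667413e+01 -5.68464766e+00  9.93318743e+01
  8.56109435e-04  2.27740695e+01] [0.34505158 0.19633135 0.42994925] [ 1.79979771e+02  4.59728227e-02 -1.73134818e+02] 1.9833
```

>>> move_arm([
  [0.016, -0.032, 0],
  [0.016, -0.032, 0],
  [0.016, -0.032, 0],
  [0.016, -0.032, 0],
  [0.016, -0.032, 0],
  [0.016, -0.032, 0],
  [0.016, -0.032, 0],
  [0.016, -0.032, 0],
  [0.016, -0.032, 0],
  [0.016, -0.032, 0],
], jaw=[0, 0, 0, 0, 0, 0, 0, 0, 0, 0], yaw=[0, 0, 0, 0, 0, 0, 0, 0, 0, 0])

```text
time: 2.82
ee_pos: [0.5052, -0.1239, 0.4298]
tcp_rot: [-180.0, 0.0, -173.3]
wrist_force: [0.8, 0.5, 0.2]
opening: 0.0855
grasp_force: 0.0
```

>>> move_arm([
  [0.015, -0.031, 0],
  [0.015, -0.031, 0],
  [0.015, -0.031, 0],
  [0.015, -0.031, 0],
  [0.015, -0.032, 0],
  [0, 0, 0],
  [0, 0, 0],
], jaw=[0, 0, 0, 0, 0, 0, 0], yaw=[0, 0, 0, 0, 0, 0, 0])

```text
time: 3.4
ee_pos: [0.5805, -0.2798, 0.4276]
tcp_rot: [179.9, -0.1, -173.4]
wrist_force: [-0.3, -0.5, -0.3]
opening: 0.0852
grasp_force: 0.0
```

Run:
```python
from fit import *
w=camera('wrist');p=np.array([.5795,-.2778,-1.4487])
for o in outline_of('wrist','orange'): print(o['xy'],o['mask'].sum(),o['confidence'])
o=outline_of('wrist','orange')
if o:
    for c0 in ([p,[.58,-.28,-1.2]],):
        r=fit({'wrist':o[0]['mask']},ear,c0);print(r.x,np.degrees(r.x[2]),r.fun)
        p=r.x
s=bot.get_obs();print(s['ee_pos'],s['time'])
def draw(c,im,p,k):
    im=cv2.resize(im,None,fx=k,fy=k)
    co,si=np.cos(p[2]),np.sin(p[2])
    for x,y in((-.013,-.025),(.013,-.025),(.013,.025),(-.013,.025)):
        u=proj(c,[p[0]+co*x-si*y,p[1]+si*x+co*y,.15]);cv2.circle(im,tuple(int(v) for v in (u+.5)*k),3,(0,255,0),-1)
    return im
save('w.png',draw('wrist',w,p,1.5))
```

```text
[258.9, 168.5] 5663 0.97
[ 0.58147838 -0.2725539  -1.41320147] -80.9704799592257 0.14469140606001651
[ 0.57956184 -0.27723281  0.43026946] 3.55
```

View pics/w.png

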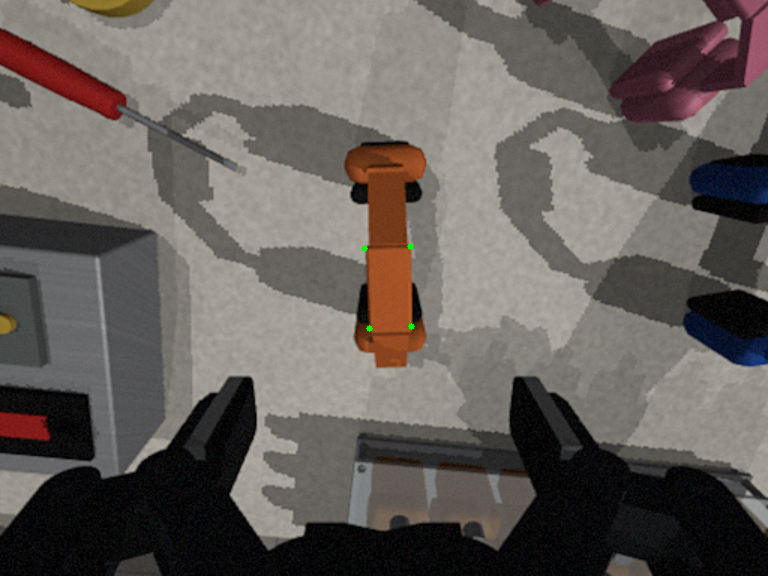

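The wrist view shows the orange pair with the crown quad at about (369–411, 247–333), in 1.5x pixels, nearly parallel to the image columns. Now to get the exact crown position.

Run:
```python
from h import *
w=camera('wrist');m=camera_model('wrist')
hsv=cv2.cvtColor(w,cv2.COLOR_RGB2HSV);o=(hsv[...,0]<18)&(hsv[...,1]>150)&(hsv[...,2]>60)
L=[];
for r in range(168,220,2):
    c=np.where(o[r,235:285])[0]+235
    L.append((r,c.min(),c.max()+1, (w[r,260]).tolist()))
for l in L[::2]: print(l)
g=w[:,260].astype(int); print([ (r,g[r].tolist()) for r in range(158,170)]); print([(r,g[r].tolist()) for r in range(216,228)])
r=np.array([l[0] for l in L]);l=np.polyfit(r,[l[1] for l in L],1);rr=np.polyfit(r,[l[2] for l in L],1)
P=[]
for v in(165.,222.):
    a=ray('wrist',(np.polyval(l,v)-.5,v),.15,m);b=ray('wrist',(np.polyval(rr,v)-.5,v),.15,m);print(a,b,np.linalg.norm(a-b));P.append((a+b)/2)
d=P[1]-P[0];print('len',np.linalg.norm(d),'yaw y axis',np.degrees(np.arctan2(d[1],d[0])),'centre',(P[0]+P[1])/2)
s=bot.get_obs();print(s['ee_pos'],s['tcp_rot'],s['time'])
```

```text
(168, np.int64(242), np.int64(271), [166, 84, 39])
(172, np.int64(242), np.int64(271), [166, 86, 42])
(176, np.int64(242), np.int64(271), [165, 86, 40])
(180, np.int64(243), np.int64(271), [167, 84, 43])
(184, np.int64(243), np.int64(271), [164, 83, 41])
(188, np.int64(242), np.int64(272), [165, 84, 42])
(192, np.int64(243), np.int64(272), [162, 78, 34])
(196, np.int64(243), np.int64(272), [163, 84, 38])
(200, np.int64(243), np.int64(272), [165, 83, 40])
(204, np.int64(243), np.int64(272), [162, 83, 39])
(208, np.int64(243), np.int64(272), [164, 81, 37])
(212, np.int64(236), np.int64(280), [165, 83, 43])
(216, np.int64(237), np.int64(281), [163, 83, 38])
[(158, [117, 60, 29]), (159, [119, 56, 24]), (160, [115, 58, 25]), (161, [135, 62, 30]), (162, [125, 62, 31]), (163, [104, 50, 25]), (164, [133, 68, 34]), (165, [158, 81, 35]), (166, [165, 83, 34]), (167, [167, 84, 41]), (168, [166, 84, 39]), (169, [165, 82, 38])]
[(216, [163, 83, 38]), (217, [164, 78, 36]), (218, [168, 84, 38]), (219, [161, 82, 39]), (220, [125, 61, 29]), (221, [97, 46, 22]), (222, [134, 65, 30]), (223, [154, 79, 32]), (224, [153, 75, 37]), (225, [154, 78, 32]), (226, [154, 75, 36]), (227, [151, 77, 34])]
[ 0.55867232 -0.28844589  0.15      ] [ 0.55619099 -0.26746686  0.15      ] 0.021125264260761407
[ 0.61265236 -0.2871015   0.15      ] [ 0.60853353 -0.25226917  0.15      ] 0.03507500311970833
len 0.05380086209927355 yaw y axis 8.843395762516197 centre [ 0.5840123  -0.27382085  0.15      ]
[ 0.5794885  -0.27694063  0.43060142] [-1.79974773e+02  5.27462278e-02 -1.73231111e+02] 3.6
```

Run:
```python
from h import *
m=camera_model('wrist')
A=ray('wrist',(256.0,164.2),.15,m);B=ray('wrist',(257.1,220.5),.15,m)
d=B-A;print(A,B,'len',np.linalg.norm(d),np.degrees(np.arctan2(d[1],d[0])),(A+B)/2)
a=ray('wrist',(242.2,192),.15,m);b=ray('wrist',(271.2,192),.15,m);print((a+b)/2,np.linalg.norm(a-b))
```

```text
[ 0.55670909 -0.27785508  0.15      ] [ 0.60917793 -0.27056804  0.15      ] len 0.05297244518863145 7.906843844305361 [ 0.58294351 -0.27421156  0.15      ]
[ 0.58174603 -0.27423729  0.15      ] 0.025735612829802183
```

>>> move_arm([
  [0.002, 0.002, -0.02],
  [0, 0, -0.02],
  [0, 0, -0.025],
  [0, 0, -0.025],
  [0, 0, -0.02],
  [0, 0, -0.014],
  [0, 0, 0],
  [0, 0, 0],
], jaw=[0, 0, 0, 0, 0, 0, 0, 0], yaw=[0.016, 0, 0, 0, 0, 0, 0, 0])

```text
time: 4.27
ee_pos: [0.5815, -0.2751, 0.3064]
tcp_rot: [180.0, 0.0, -172.3]
wrist_force: [-0.2, 0.3, 0.2]
opening: 0.085
grasp_force: 0.0
```

>>> move_arm([
  [0, 0, 0],
  [0, 0, 0],
  [0, 0, 0],
  [0, 0, 0],
  [0, 0, 0],
  [0, 0, 0],
  [0, 0, 0],
  [0, 0, 0],
  [0, 0, 0],
  [0, 0, 0],
], jaw=[0.3, 0.6, 1, 1, 1, 1, 1, 1, 1, 1], yaw=[0, 0, 0, 0, 0, 0, 0, 0, 0, 0], force=40)

```text
time: 5.1
ee_pos: [0.582, -0.276, 0.3064]
tcp_rot: [-180.0, 0.1, -172.4]
wrist_force: [-0.1, 1.5, 4.7]
opening: 0.0252
grasp_force: 40.9
```

Run:
```python
from h import *
w=camera('wrist');s=bot.get_obs();print(s)
save('w2.png',w)
```

```text
{'time': 5.15, 'q': array([-2.53735647e+01,  1.71355620e+01,  1.32432237e+01,  8.60460071e+01,
        1.19987043e-02, -3.30085377e+01]), 'qd': array([-0.02159892,  0.08963672,  0.06898196, -0.0492633 ,  0.07306333,
       -0.00606214]), 'joint_efforts': array([-7.69889429e-01, -6.23017073e+01,  4.44486308e+01, -2.16096891e-01,
       -3.01924003e-01,  1.15400995e-02]), 'ee_pos': array([ 0.58197998, -0.27598956,  0.30635166]), 'tcp_rot': array([-1.79976475e+02,  5.82393495e-02, -1.72365009e+02]), 'wrist_force': array([0.33361671, 2.11399049, 5.42608032]), 'torque': array([ 0.22257581, -0.01166397,  0.00435075]), 'grasp_force': 40.91063976287842, 'opening': 0.0253762407889615}
```

View pics/w2.png

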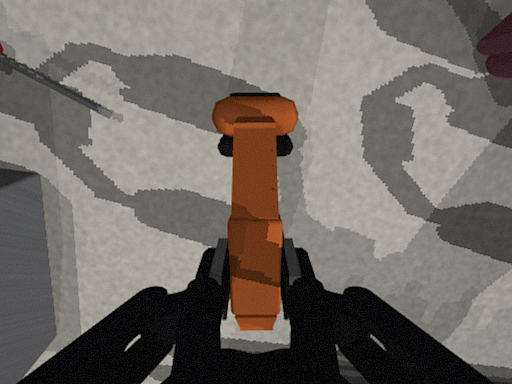

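The grasp on the crown is centred (wrist view: pads at columns 222 and 290, crown rows 219–316). Lifting.

>>> move_arm([
  [0, 0, 0.008],
  [0, 0, 0.018],
  [0, 0, 0.022],
  [0, 0, 0.025],
  [0, 0, 0.025],
  [0, 0, 0.025],
  [0, 0, 0.025],
  [0, 0, 0.022],
  [0, 0, 0.012],
  [0, 0, 0.004],
], jaw=[1, 1, 1, 1, 1, 1, 1, 1, 1, 1], yaw=[0, 0, 0, 0, 0, 0, 0, 0, 0, 0])

```text
time: 5.98
ee_pos: [0.5816, -0.276, 0.494]
tcp_rot: [-179.9, 0.1, -172.4]
wrist_force: [0.5, -0.3, -2.5]
opening: 0.0251
grasp_force: 40.0
```

>>> move_arm([
  [-0.002, 0.008, 0],
  [-0.003, 0.015, 0],
  [-0.004, 0.02, 0],
  [-0.004, 0.024, 0],
  [-0.004, 0.024, 0],
  [-0.004, 0.024, 0],
  [-0.004, 0.024, 0],
  [-0.004, 0.024, 0],
  [-0.004, 0.024, 0],
  [-0.004, 0.024, 0],
], jaw=[1, 1, 1, 1, 1, 1, 1, 1, 1, 1], yaw=[0.02, 0.04, 0.06, 0.06, 0.06, 0.06, 0.06, 0.06, 0.06, 0.06])

```text
time: 6.82
ee_pos: [0.5442, -0.0635, 0.4901]
tcp_rot: [179.9, -0.1, -141.2]
wrist_force: [-0.5, 0.5, -1.5]
opening: 0.0253
grasp_force: 40.0
```

>>> move_arm([
  [-0.004, 0.024, 0],
  [-0.004, 0.024, 0],
  [-0.004, 0.024, 0],
  [-0.004, 0.024, 0],
  [-0.004, 0.024, 0],
  [-0.004, 0.024, 0],
  [-0.004, 0.024, 0],
  [-0.004, 0.024, 0],
  [-0.004, 0.02, 0],
  [-0.004, 0.015, 0],
], jaw=[1, 1, 1, 1, 1, 1, 1, 1, 1, 1], yaw=[0.06, 0.06, 0.06, 0.06, 0.06, 0.06, 0.06, 0.06, 0.06, 0.06])

```text
time: 7.65
ee_pos: [0.504, 0.1638, 0.4899]
tcp_rot: [179.9, -0.1, -106.8]
wrist_force: [-0.5, -0.4, -2.3]
opening: 0.025
grasp_force: 40.0
```

>>> move_arm([
  [-0.004, 0.01, 0],
  [-0.004, 0.008, 0],
  [-0.002, 0.003, 0],
  [0, 0, 0],
  [0, 0, 0],
], jaw=[1, 1, 1, 1, 1], yaw=[0.06, 0.05, 0.03, 0.019, 0])

```text
time: 8.07
ee_pos: [0.4946, 0.1829, 0.491]
tcp_rot: [180.0, -0.0, -97.9]
wrist_force: [-0.3, 0.6, -1.6]
opening: 0.0247
grasp_force: 40.0
```

Run:
```python
from h import *
s=bot.get_obs();print(s['ee_pos'],s['tcp_rot'],s['time'],s['wrist_force'],s['torque'])
a=camera('scene');b=camera('top');w=camera('wrist')
save('c.png',np.hstack([cv2.resize(w,(400,300)),cv2.resize(b[100:310,60:340],(400,300))]))
```

```text
[0.49463843 0.18293101 0.49102961] [ 1.79960199e+02 -3.43143741e-02 -9.78745989e+01] 8.0667 [-0.32515574  0.62927701 -1.60228457] [-0.03383615 -0.02064519 -0.04216481]
```

View pics/c.png

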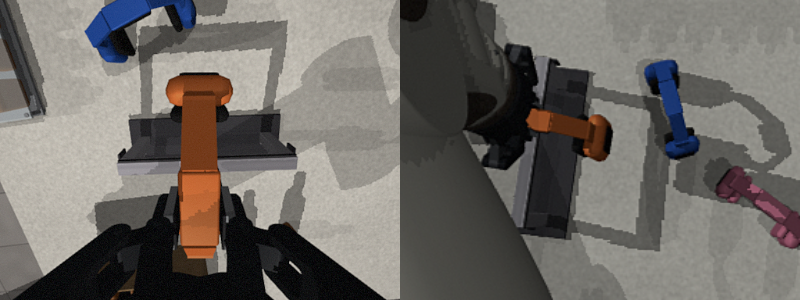

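The crop shows the orange pair held straight over the stand's near edge, with the bar at wrist rows of about 157–172 (left half of the picture). It still has about 48 mm to go in +y. I'll measure the bar in the wrist picture.

Run:
```python
from fit import *
w=camera('wrist');m=camera_model('wrist')
for o in outline_of('wrist','stand')[:1]:
    M=o['mask'];print(o['xy'],M.sum(),o['confidence'])
g=w.max(2).astype(int)
E=[]
for c in list(range(175,226,5))+list(range(290,371,5)):
    r=np.where(M[:,c])[0].max(); 
    if r>190: E.append((c,r+.5))
E=np.array(E);p=np.polyfit(E[:,0],E[:,1],1);res=E[:,1]-np.polyval(p,E[:,0]);k=abs(res)<2;p=np.polyfit(E[k,0],E[k,1],1)
print(k.sum(),len(E),p, res.round(1))
# lower visible edge: report at bar top z=.15
A,B=[ray('wrist',(c,np.polyval(p,c)),.15,m) for c in(175,370)]
d=B-A;print(A,B,'yaw',np.degrees(np.arctan2(d[1],d[0])))
n=np.array([.4902,.2306])
for t in(3.0416,3.036):
    u=np.array([np.cos(t),np.sin(t)]);v=np.array([-u[1],u[0]]);print('far edge offset from fit axis (exp +-.010)',(A[:2]-n)@v,(B[:2]-n)@v)
print([ (r,w[r,200].tolist()) for r in range(192,226,2)])
```

```text
[289.6, 186.6] 11454 0.55
28 28 [-3.12384683e-02  2.28034730e+02] [-0.1 -0.9  0.2  0.4  0.6  0.7 -0.1 -1.  -0.8  0.3  0.5  0.5 -0.3 -0.2
 -0.   0.1  0.3  0.5 -0.4 -0.2 -0.1  0.1  0.2  0.4 -0.4 -0.3 -0.1  0. ]
[0.59391526 0.23038871 0.15      ] [0.37293227 0.25394055 0.15      ] yaw 173.91651468779355
far edge offset from fit axis (exp +-.010) -0.010143251928267505 -0.011517584626936122
far edge offset from fit axis (exp +-.010) -0.010721112251005123 -0.010850940546105045
[(192, [40, 40, 45]), (194, [44, 43, 41]), (196, [49, 45, 51]), (198, [44, 42, 48]), (200, [37, 38, 41]), (202, [44, 46, 44]), (204, [10, 4, 15]), (206, [44, 46, 47]), (208, [155, 152, 154]), (210, [154, 152, 156]), (212, [129, 127, 130]), (214, [117, 115, 120]), (216, [123, 120, 126]), (218, [129, 125, 130]), (220, [124, 122, 125]), (222, [126, 123, 126]), (224, [155, 152, 145])]
```

The bar axis is confirmed: centre (0.490,0.2305), yaw 174°. Aligning, then lowering to about 10 mm above contact.

>>> move_arm([
  [-0.002, 0.012, 0],
  [-0.002, 0.016, 0],
  [0, 0.012, 0],
  [0, 0.0075, 0],
  [0, 0, 0],
  [0, 0, 0],
], jaw=[1, 1, 1, 1, 1, 1], yaw=[0.015, 0.016, 0, 0, 0, 0])

```text
time: 8.82
ee_pos: [0.4909, 0.2309, 0.4915]
tcp_rot: [180.0, -0.0, -96.1]
wrist_force: [-0.2, -0.3, -2.2]
opening: 0.0251
grasp_force: 40.0
```

>>> move_arm([
  [0, 0, -0.01],
  [0, 0, -0.018],
  [0, 0, -0.02],
  [0, 0, -0.022],
  [0, 0, -0.022],
  [0, 0, -0.022],
  [0, 0, -0.018],
  [0, 0, -0.014],
  [0, 0, -0.006],
  [0, 0, 0],
], jaw=[1, 1, 1, 1, 1, 1, 1, 1, 1, 1], yaw=[0, 0, 0, 0, 0, 0, 0, 0, 0, 0])

```text
time: 9.65
ee_pos: [0.4907, 0.23, 0.3384]
tcp_rot: [179.9, -0.1, -96.2]
wrist_force: [-0.0, -0.6, -2.3]
opening: 0.0254
grasp_force: 40.0
```

Run:
```python
from h import *
s=bot.get_obs();print(s['ee_pos'],s['tcp_rot'],s['time'],s['wrist_force'],s['torque'])
a=camera('scene');w=camera('wrist')
save('d.png',np.hstack([cv2.resize(w,(400,300)),cv2.resize(a[110:278,280:504],(400,300),interpolation=cv2.INTER_CUBIC)]))
```

```text
[0.49070805 0.22996566 0.33841623] [ 1.79896773e+02 -7.34460460e-02 -9.61985122e+01] 9.65 [-0.03261714 -0.60982326 -2.25664959] [ 0.03533553 -0.00162174  0.04395531]
```

View pics/d.png

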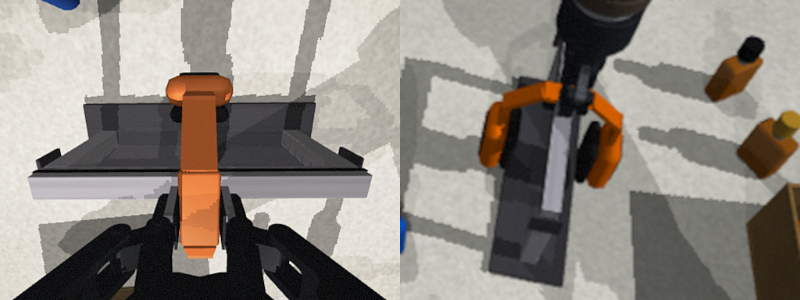

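The bar passes between the cups and is perpendicular to the band. The final approach can be slow.

>>> move_arm([
  [0, 0, -0.003],
  [0, 0, -0.003],
  [0, 0, -0.002],
  [0, 0, -0.001],
  [0, 0, -0.001],
  [0, 0, 0],
  [0, 0, 0],
], jaw=[1, 1, 1, 1, 1, 1, 1], yaw=[0, 0, 0, 0, 0, 0, 0])

```text
time: 10.33
ee_pos: [0.4909, 0.2305, 0.3297]
tcp_rot: [180.0, -0.0, -96.2]
wrist_force: [-0.5, 0.2, -2.3]
opening: 0.0249
grasp_force: 40.0
```

>>> move_arm([
  [0, 0, -0.001],
  [0, 0, -0.0005],
  [0, 0, 0],
], jaw=[1, 1, 1], yaw=[0, 0, 0])

```text
time: 10.58
ee_pos: [0.4908, 0.2305, 0.3281]
tcp_rot: [180.0, -0.0, -96.2]
wrist_force: [-0.9, -0.3, -2.6]
opening: 0.0252
grasp_force: 40.0
```

>>> move_arm([
  [0, 0, -0.0005],
  [0, 0, -0.0005],
  [0, 0, 0],
  [0, 0, 0],
], jaw=[1, 1, 1, 1], yaw=[0, 0, 0, 0])

```text
time: 10.92
ee_pos: [0.4909, 0.2305, 0.3272]
tcp_rot: [180.0, -0.0, -96.2]
wrist_force: [-0.2, 0.1, -2.3]
opening: 0.0251
grasp_force: 40.0
```

>>> move_arm([
  [0, 0, -0.0005],
  [0, 0, -0.0003],
  [0, 0, 0],
  [0, 0, 0],
], jaw=[1, 1, 1, 1], yaw=[0, 0, 0, 0])

```text
time: 11.25
ee_pos: [0.4909, 0.2305, 0.3264]
tcp_rot: [-180.0, -0.0, -96.2]
wrist_force: [-0.6, 0.3, -1.5]
opening: 0.0251
grasp_force: 40.1
```

>>> move_arm([
  [0, 0, -0.0004],
  [0, 0, -0.0003],
  [0, 0, 0],
  [0, 0, 0],
], jaw=[1, 1, 1, 1], yaw=[0, 0, 0, 0])

```text
time: 11.58
ee_pos: [0.4908, 0.2305, 0.3263]
tcp_rot: [-180.0, 0.0, -96.2]
wrist_force: [-3.3, -1.2, 5.6]
opening: 0.025
grasp_force: 40.9
```

It has touched the bar (+5.6 N at the expected height). Releasing gently, then rising.

>>> move_arm([
  [0, 0, 0],
  [0, 0, 0],
  [0, 0, 0],
  [0, 0, 0],
  [0, 0, 0],
  [0, 0, 0],
  [0, 0, 0],
  [0, 0, 0],
  [0, 0, 0],
  [0, 0, 0],
], jaw=[0.68, 0.64, 0.6, 0.5, 0.4, 0.3, 0.2, 0.1, 0, 0], yaw=[0, 0, 0, 0, 0, 0, 0, 0, 0, 0], force=20)

```text
time: 12.42
ee_pos: [0.4909, 0.2305, 0.3257]
tcp_rot: [-180.0, -0.0, -96.2]
wrist_force: [0.9, -0.3, 0.1]
opening: 0.0852
grasp_force: 0.0
```

>>> move_arm([
  [0, 0, 0.005],
  [0, 0, 0.01],
  [0, 0, 0.015],
  [0, 0, 0.02],
  [0, 0, 0.02],
  [0, 0, 0.02],
  [0, 0, 0.02],
  [0, 0, 0.015],
  [0, 0, 0.005],
  [0, 0, 0],
], jaw=[0, 0, 0, 0, 0, 0, 0, 0, 0, 0], yaw=[0, 0, 0, 0, 0, 0, 0, 0, 0, 0])

```text
time: 13.25
ee_pos: [0.4909, 0.2305, 0.4575]
tcp_rot: [-179.9, 0.1, -96.2]
wrist_force: [0.3, 0.2, -0.2]
opening: 0.0857
grasp_force: 0.0
```

Run:
```python
from h import *
s=bot.get_obs();print(s['ee_pos'],s['time'],s['wrist_force'])
a=camera('scene');w=camera('wrist')
for o in pinpoint('scene','blue'): print(o['xy'],o['confidence'])
save('e.png',np.hstack([cv2.resize(w,(400,300)),cv2.resize(a[110:278,240:464],(400,300),interpolation=cv2.INTER_CUBIC)]))
```

```text
[0.49085883 0.23049282 0.45754821] 13.25 [ 0.28552685  0.24601531 -0.19401046]
[263.4, 224.4] 0.89
[210.3, 160.1] 0.66
```

View pics/e.png

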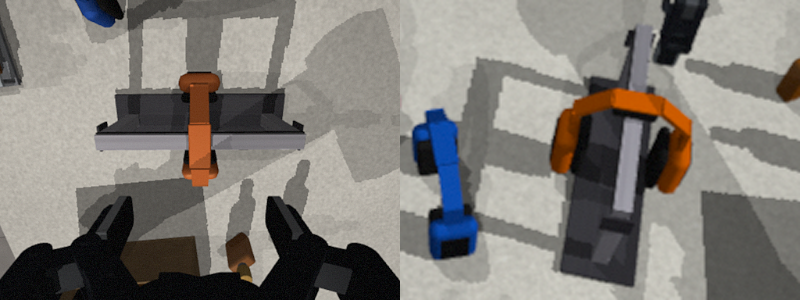

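The orange pair hangs square across the bar with a cup on each side, the blue pair is unmoved and the gripper is clear.

```bash
python3 -c "
from h import *
print(bot.job_done())"
```

```text
the job is handed in; nothing more can be done
None
```

The orange ear defenders were set down on the stand's bar and hang straight across it with one cup on each side; the blue pair is where it was, and I handed the job in at about 13.5 s (the hand-in returned no verdict).

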